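# Rack degreased parts to drain before welding

### The arm

A 6-joint arm with a two-finger parallel gripper is mounted at the origin on the work surface. World frame = base frame: x ahead of the robot, y to its left, z up, the work surface at z = 0. Lengths are in m, angles in degrees, forces in N, time in s.
With the tool pointing down it reaches from about 0.4 to 0.825 m from the base axis. Payload 7 kg.
Tool frame: the origin (TCP) lies midway between the tips of the shut fingers; the grasp point (between the pads) lies 19 mm behind it; z points along the fingers, y is the direction in which the jaws open and shut (so a half turn about z gives the same grasp; the last joint's range is limited). The gripper opens to 88 mm and grips with 3 to 60 N. Pads are 19 mm wide; open, the fingers measure 130 mm over their backs; the gripper's body (78 mm by 193 mm) begins 47 mm behind the grasp point.
Start: joints at [-54.483, 20.546, 0.682, 0, -70.136, -16.507], TCP at [0.22, -0.638, 0.227] pointing down, gripper open.
Joint ranges: [-176.03, 176.03], [-82.01, 121.73], [-58.28, 71.71], [-173.87, 95.51], [-174.79, -0.11], [-173.66, 173.66]. Speed limits (degrees/s): [136.94, 136.94, 172.46, 180, 180, 180].

### API

Orientations are given as a 3x3 rotation matrix whose columns are the frame's x, y, z axes.
In Python, from rig import robot gives the robot as it stands. Calls block until the motion is done:
- robot.goto(position, orientation): joint-space move of the TCP to a pose.
- robot.servo_line(position, ori=None, speed=0.15): straight line of the TCP; ori=None keeps the orientation; speed is the mean speed in m/s.
- robot.movej(angles): joint-space move.
- robot.move_gripper(opening): opening from 0.0 (shut) to 1.0 (fully open); the grip force is fixed at half the most; returns when the fingers have stopped.
- robot.dwell(seconds).
- robot.ik(position, orientation): joint angles nearest the present ones, or None.
- robot.grab_frame(name): name is "scene" or "side" or "wrist"; returns (picture, depth): 400x640x3 uint8, red, green, blue; 400x640 float32, m along the optical axis (not along the pixel's ray), 0 where there is no reading.
- robot.camera_info(name): a dict with "vfov" (degrees; the focal length in pixels is half the picture's height over the tangent of half this angle, whatever the lens; pixels are square), "cx", "cy" (the principal point, pixels), "k1" (the pictures are not rectified: a ray, as slopes to the right and down, at radius r is drawn at 1 + k1 r^2 times it, then the intrinsics apply), "view" (4x4, takes a point from world to camera coordinates); the wrist camera has in their place "T_tool_cam" (4x4, takes a point from camera to tool coordinates, whose origin is the TCP and whose axes are the flange's). Camera axes: x right, y down, z forward; pixel columns grow to the right and rows downward; lengths in m; the calibration is good to about 2 mm. A picture is of the moment at which its call begins: read the wrist's pose just before it. camera_info takes no time and is no camera call.
A pose or a line that the arm cannot do raises robot.Unreachable and nothing moves.
- robot.job_done(): hands the job in, once; it reports no verdict.
Readings, each from a call of its own:
- robot.read_t(): time.
- robot.read_qpos(): joint angles.
- robot.read_qvel(): joint speeds.
- robot.read_effort(): joint torques, N m.
- robot.read_position(): TCP position.
- robot.read_tcp_rot(): TCP orientation.
- robot.read_force(): force on the tool from outside, world axes, zero at the start.
- robot.read_ft_torque(): the same for the moment, N m.
- robot.read_grip_width(): opening from 0.0 (shut) to 1.0 (fully open).
Only numpy, scipy, OpenCV 4.12 (cv2) and the standard library are available. Lean on these libraries where they do the work, as an engineer would, in place of code of your own. Each camera call takes 0.05 s, during which the arm holds its last target. There are 200 camera calls.

### The job

Rack the freshly degreased parts to drain. On the upright post with the red foot stack, from the bottom up, the wide black flange, the aluminium tube and the brass collar, lowering each one onto the last rather than dropping it; hang the steel cup mouth-down, fully home, on the slanting peg with the blue foot and the copper cup likewise on the one with the yellow foot. Leave the flap disc and the tape measure where they lie, and let go of everything.

Things in the scene. Friction and masses are not known exactly. Their poses are not given: they have to be found in the camera images.
- flange: Black steel ring, 60 mm outside diameter, 26 mm bore, 14 mm high, loose, lying flat; about 0.25 kg. Origin: centre of its underside, z up.
- tube: Short bright aluminium tube, 44 mm outside diameter, 26 mm bore, 26 mm high, loose, standing on end; about 0.08 kg. Origin: centre of its underside, z up.
- collar: Brass ring, 52 mm outside diameter, 26 mm bore, 14 mm high, loose, lying flat; about 0.17 kg. Origin: centre of its underside, z up.
- steel_cup: Silvery steel cup, loose, 50 mm across, 55 mm tall, standing mouth-down; wall 3 mm, closed end 4 mm, 51 mm deep inside; 0.14 kg. Origin: centre of the mouth; z points to the closed end (up). Seated, the closed end rests on the peg's end: the peg's tip point is then 42 mm from the mouth along the cup's z. Let go, it sags towards hanging straight, wall against the rod.
- copper_cup: Reddish copper cup, loose, 50 mm across, 55 mm tall, standing mouth-down; wall 3 mm, closed end 4 mm, 51 mm deep inside; 0.14 kg. Origin: centre of the mouth; z points to the closed end (up). Seated, the closed end rests on the peg's end: the peg's tip point is then 42 mm from the mouth along the cup's z. Let go, it sags towards hanging straight, wall against the rod.
- post: Fixed upright post: red disc foot 84 mm across, 8 mm high, with a vertical steel rod 16 mm thick in its centre; the rod's top, tapered over its last 10 mm to 6 mm across, is 72 mm above the table. Origin: centre of the foot's underside, on the table. Once stacked, undersides are 8 mm (flange), 22 mm (tube), 48 mm (collar) above the table.
- peg_blue_tip (a point): Fixed draining peg: blue disc foot 68 mm across, 8 mm high; white rod 18 mm thick leaning 24.6 deg from vertical. Point: centre of the rod's hemispherical end (radius 9 mm), 80 mm above the table; 9 mm of rod lie beyond it. Own z is up; the rod rises along (0.416, 0, 0.909) in its own axes (own +x is roughly away from the robot, yaw within 0.5 rad). Foot centre: own x -14 mm.
- peg_yellow_tip (a point): Fixed draining peg: yellow disc foot 68 mm across, 8 mm high; white rod 18 mm thick leaning 24.6 deg from vertical. Point: centre of the rod's hemispherical end (radius 9 mm), 80 mm above the table; 9 mm of rod lie beyond it. Own z is up; the rod rises along (0.416, 0, 0.909) in its own axes (own +x is roughly away from the robot, yaw within 0.5 rad). Foot centre: own x -14 mm.
- flap_disc: Bystander: reddish-brown flap disc for a grinder, 100 mm across, 12 mm high, lying loose among the parts. Origin: centre of its underside. Not to be moved.
- tape: Bystander: yellow tape measure with a black dot on top, 44 x 40 x 28 mm high, loose among the parts. Origin: centre of its underside. Not to be moved.
Mind the look-alikes: they are no part of the job. Of the things that look like the tube, take the one that is nearest to the robot's base at the start.

How it is judged (in metres and radians):
At the end, for the whole second after the job is handed in: Flange, tube, collar on the red-footed post: within 9 mm of its axis, 0.12 rad of level, 4 mm of heights 8, 22, 48 mm. Steel cup on blue peg, copper on yellow: within 0.65 rad of mouth-down, tip point inside, 34 to 47 mm from the mouth along the axis. All at rest (0.03 m/s, 0.5 rad/s) (horizontal distance between each of flange, tube, collar and post below 0.009 m and z of flange in the frame of post between 0.004 and 0.012 m and angle between each of flange, tube, collar's own z axis and vertical below 0.12 rad and z of tube in the frame of post between 0.018 and 0.026 m and z of collar in the frame of post between 0.044 and 0.052 m and z of peg_blue_tip in the frame of steel_cup between 0.034 and 0.047 m and angle between each of steel_cup, copper_cup's own z axis and vertical below 0.65 rad and x of peg_blue_tip in the frame of steel_cup between -0.022 and 0.022 m and y of peg_blue_tip in the frame of steel_cup between -0.022 and 0.022 m and z of peg_yellow_tip in the frame of copper_cup between 0.034 and 0.047 m and x of peg_yellow_tip in the frame of copper_cup between -0.022 and 0.022 m and y of peg_yellow_tip in the frame of copper_cup between -0.022 and 0.022 m and linear speed of each of flange, tube, collar, steel_cup, copper_cup below 0.03 m/s and angular speed of each of flange, tube, collar, steel_cup, copper_cup below 0.5 rad/s); the robot touches nothing.
It fails at once if the flange is dropped down the post (falls faster than 0.7 m/s on it) (linear speed of flange above 0.7 m/s and horizontal distance between flange and post below 0.012 m and height (world z) of flange below 0.075 m).
It fails at once if the tube is dropped down the post (falls faster than 0.7 m/s on it) (linear speed of tube above 0.7 m/s and horizontal distance between tube and post below 0.012 m and height (world z) of tube below 0.075 m).
It fails at once if the collar is dropped down the post (falls faster than 0.7 m/s on it) (linear speed of collar above 0.7 m/s and horizontal distance between collar and post below 0.012 m and height (world z) of collar below 0.075 m).
It fails at once if the flap disc is pushed away (more than 20 mm) (distance of flap_disc from where it was at the start of the episode above 0.02 m).
It fails at once if the tape measure is pushed away (more than 20 mm) (distance of tape from where it was at the start of the episode above 0.02 m).
It also fails if it takes over 128 s, if anything falls off the work surface, if the arm or the gripper's body presses on something with over 40 N, if the wrist force passes 120 N, or if a joint passes its speed limit or range.

## Working session

There is one attempt and no reset: what is moved stays moved. The work goes in short steps, each a Python script; the robot and the scene stay as the last script left them, time stands still between calls to the robot, and variables do not carry over. Pictures are saved under pics/ and viewed, about 12 in all and at most 16, crops included, and the job is handed in when it is done.

```bash
ls; mkdir -p pics; cat > h.py <<'E'
import numpy as np, cv2
from rig import robot
def info(n): return robot.camera_info(n)
def K(c):
    f=200/np.tan(np.radians(c['vfov']/2)); return np.array([[f,0,c['cx']],[0,f,c['cy']],[0,0,1.]])
def slopes(c,uv):
    uv=np.array(uv,float).reshape(-1,1,2)
    return cv2.undistortPointsIter(uv,K(c),np.array([c['k1'],0,0,0,0.]),None,None,(3,50,1e-10)).reshape(-1,2)
def camT(n,tool=None):
    """camera->world"""
    c=info(n)
    if n!='wrist': return np.linalg.inv(np.array(c['view']))
    return tool@np.array(c['T_tool_cam'])
def tool():
    T=np.eye(4);T[:3,:3]=robot.read_tcp_rot();T[:3,3]=robot.read_position();return T
def plane(n,uv,z,t=None):
    T=camT(n,t); s=slopes(info(n),uv); d=np.c_[s,np.ones(len(s))]@T[:3,:3].T
    return T[:3,3]+d*((z-T[2,3])/d[:,2])[:,None]
def cloud(n,dep,t=None):
    v,u=np.mgrid[:400,:640]; s=slopes(info(n),np.c_[u.ravel(),v.ravel()])
    T=camT(n,t); p=np.c_[s,np.ones(len(s))]*dep.ravel()[:,None]
    return (p@T[:3,:3].T+T[:3,3]).reshape(400,640,3)
def save(n,img,s=1.25):
    cv2.imwrite('pics/'+n,cv2.cvtColor(cv2.resize(img,None,fx=s,fy=s,interpolation=cv2.INTER_CUBIC),cv2.COLOR_RGB2BGR))
E
python3 - <<'E'
from h import *
for n in ['scene','side','wrist']:
    t=tool(); im,d=robot.grab_frame(n); save(n+'0.png',im); np.savez('pics/'+n+'0.npz',im=im,d=d,t=t)
    c=info(n); print(n,c['vfov'],c['k1'],c['cx'],c['cy'],np.round(camT(n,t),3).tolist(),(d>0).mean())
E
```

```text
pics
scene 55.20710638148686 0.009249358459873128 321.62073708932115 195.70074379307562 [[0.041, 0.873, -0.485, 0.995], [0.999, -0.038, 0.017, -0.047], [-0.004, -0.486, -0.874, 0.922], [0.0, 0.0, 0.0, 1.0]] 0.99620703125
side 54.50326786881968 -0.053757908418750375 319.45724298691016 198.75815759446996 [[-0.826, -0.294, 0.481, 0.022], [-0.564, 0.431, -0.705, 0.68], [-0.001, -0.853, -0.522, 0.603], [0.0, 0.0, 0.0, 1.0]] 0.99593359375
wrist 60.200559994074 -0.062480473600041844 319.5516998922487 199.11181888403908 [[-0.324, 0.9, 0.291, 0.141], [0.946, 0.308, 0.101, -0.666], [0.001, 0.308, -0.951, 0.385], [0.0, 0.0, 0.0, 1.0]] 0.9958671875
```

View pics/scene0.png

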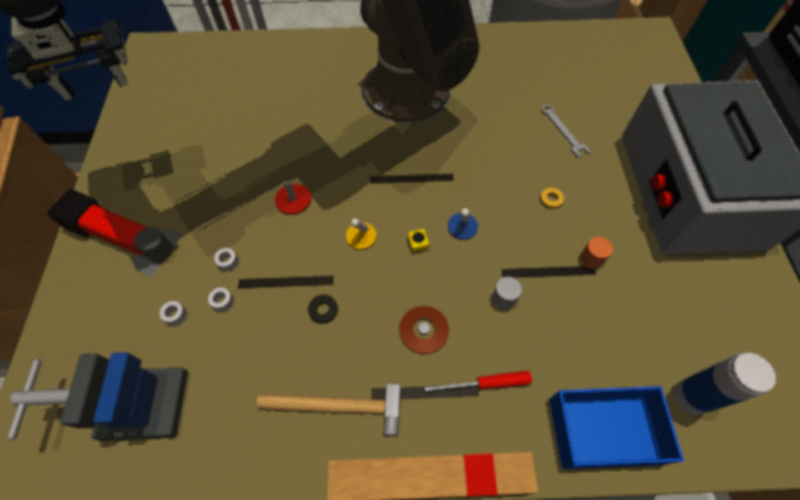

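View pics/side0.png

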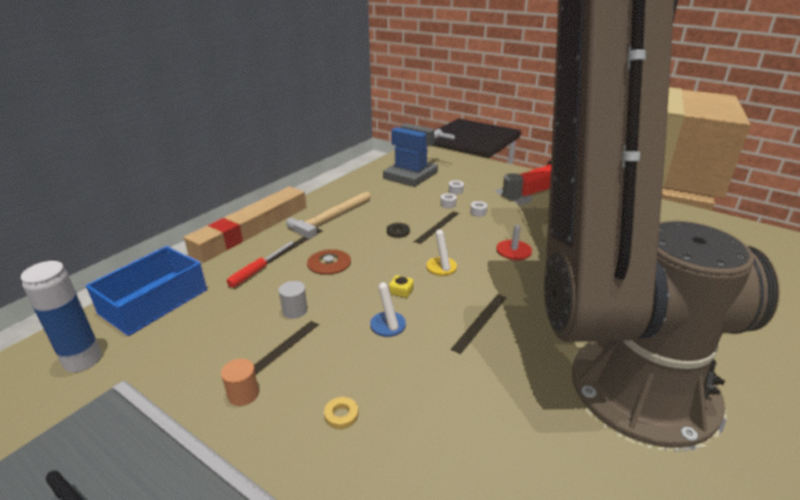

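The scene view (800-px) shows:
- **Fixtures:** red post (293,197), yellow peg (361,235), blue peg (463,225).
- **Parts:** collar (552,198), copper cup (597,253), steel cup (508,292), black flange (322,308).
- **Leave alone:** flap disc (424,330), tape (418,240).
- **Tube look-alikes:** (225,259), (219,298), (172,312).

The first tube candidate looks nearest the base. I'll compute the distances to check.

```bash
cat >> h.py <<'E'
def topcirc(P,c,ztop,rad,band=.005):
    m=(np.hypot(P[...,0]-c[0],P[...,1]-c[1])<rad)&(abs(P[...,2]-ztop)<band)
    q=P[m]
    if len(q)<8: return None
    (x,y),r=cv2.minEnclosingCircle(q[:,:2].astype(np.float32))
    return np.round([x,y,r,np.median(q[:,2]),len(q)],4)
E
python3 - <<'E'
from h import *
S={'post':((293,197),.008,.06),'yel':((361,235),.008,.05),'blu':((463,225),.008,.05),'tape':((418,240),.028,.05),'collar':((552,198),.014,.045),'copper':((597,244),.055,.045),'steel':((508,285),.055,.045),'flange':((322,308),.014,.05),'flap':((424,330),.012,.07),'tA':((225,257),.026,.04),'tB':((219,296),.026,.04),'tC':((172,311),.026,.04)}
Z={n:np.load(f'pics/{n}0.npz') for n in ['scene','side']}
P={n:cloud(n,Z[n]['d']) for n in Z}
for k,(uv,z,r) in S.items():
    c=plane('scene',np.array(uv)/1.25,z)[0]
    print(k,np.round(c,3),'d%.3f'%np.hypot(*c[:2]),*[topcirc(P[n],c,z,r) for n in P])
# peg rods: points 0.03..0.085 near
for k in ['yel','blu','post']:
    c=plane('scene',np.array(S[k][0])/1.25,.008)[0]
    for n in P:
        for lo,hi in((.02,.04),(.04,.06),(.06,.075),(.075,.095)):
            m=(np.hypot(P[n][...,0]-c[0],P[n][...,1]-c[1])<.07)&(P[n][...,2]>lo)&(P[n][...,2]<hi)
            q=P[n][m]; print(k,n,lo,len(q),np.round(q.mean(0),4) if len(q) else '')
im=Z['scene']['im']
save('crop1.png',im[130:270,110:500],2)
E
```

```text
post [ 0.35  -0.277  0.008] d0.446 [ 3.527e-01 -2.656e-01  5.440e-02  7.400e-03  4.940e+02] [ 3.591e-01 -2.715e-01  5.600e-02  8.200e-03  3.450e+02]
yel [ 0.459 -0.119  0.008] d0.474 [ 4.585e-01 -1.174e-01  4.940e-02  7.600e-03  3.640e+02] [ 4.628e-01 -1.178e-01  4.510e-02  7.900e-03  2.330e+02]
blu [0.443 0.109 0.008] d0.456 [4.415e-01 1.162e-01 4.430e-02 7.500e-03 3.730e+02] [4.391e-01 1.090e-01 3.440e-02 8.100e-03 3.630e+02]
tape [0.488 0.005 0.028] d0.489 [4.816e-01 5.400e-03 2.620e-02 2.730e-02 1.950e+02] [4.78e-01 7.20e-03 2.62e-02 2.79e-02 1.60e+02]
collar [0.384 0.319 0.014] d0.499 [3.793e-01 3.187e-01 2.710e-02 1.310e-02 1.770e+02] [3.755e-01 3.220e-01 2.630e-02 1.390e-02 3.950e+02]
copper [0.53  0.373 0.055] d0.647 [5.352e-01 3.761e-01 2.590e-02 5.470e-02 2.720e+02] [5.328e-01 3.792e-01 2.590e-02 5.520e-02 4.130e+02]
steel [0.614 0.175 0.055] d0.638 [6.192e-01 1.741e-01 2.550e-02 5.480e-02 3.040e+02] [6.169e-01 1.782e-01 2.610e-02 5.480e-02 2.250e+02]
flange [ 0.63  -0.198  0.014] d0.660 [ 6.281e-01 -1.979e-01  3.040e-02  1.360e-02  3.420e+02] [ 6.256e-01 -1.954e-01  2.990e
[... 881 characters left out ...]
40 [ 0.4583 -0.1181  0.0674]
yel side 0.075 38 [ 0.464  -0.1217  0.0825]
blu scene 0.02 7 [0.4419 0.1095 0.0309]
blu scene 0.04 9 [0.4508 0.1059 0.0523]
blu scene 0.06 6 [0.4593 0.103  0.072 ]
blu scene 0.075 33 [0.4577 0.101  0.085 ]
blu side 0.02 72 [0.426  0.1163 0.0299]
blu side 0.04 69 [0.4342 0.1135 0.0495]
blu side 0.06 58 [0.4421 0.1107 0.0674]
blu side 0.075 58 [0.4488 0.107  0.0826]
post scene 0.02 23 [ 0.356  -0.2768  0.0298]
post scene 0.04 25 [ 0.3556 -0.2769  0.0495]
post scene 0.06 21 [ 0.3543 -0.2774  0.0655]
post scene 0.075 0 
post side 0.02 32 [ 0.3463 -0.2726  0.0306]
post side 0.04 34 [ 0.3465 -0.2736  0.0498]
post side 0.06 24 [ 0.3471 -0.2753  0.0659]
post side 0.075 0
```

View pics/crop1.png

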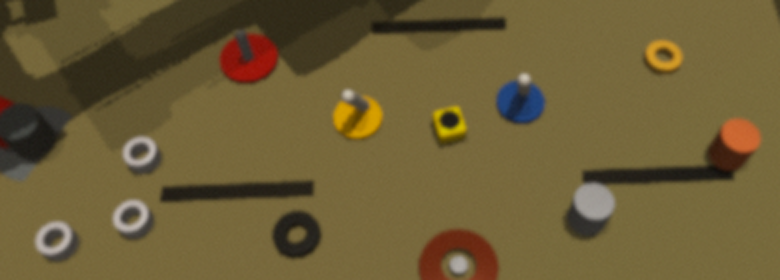

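Tube candidates are 0.652, 0.724 and 0.799 m from the base, so I take tube A (225,259). The crop agrees: A is the ring at (140,152), nearest the base. Next I look from the wrist at the fixtures and the flange.

```bash
cat >> h.py <<'E'
def Rd(yaw):  # tool down, tool x at yaw(deg)
    a=np.radians(yaw); x=np.array([np.cos(a),np.sin(a),0]); z=np.array([0,0,-1.]); return np.c_[x,np.cross(z,x),z]
def go(p,R):
    robot.goto(np.array(p,float),R)
def look(tag):
    t=tool(); im,d=robot.grab_frame('wrist'); np.savez(f'pics/{tag}.npz',im=im,d=d,t=t); save(tag+'.png',im,1); return im,cloud('wrist',d,t)
E
python3 - <<'E'
from h import *
np.set_printoptions(precision=3,suppress=True)
print(tool(),info('wrist')['T_tool_cam'])
pts={'post':(.352,-.275),'yel':(.46,-.118),'blu':(.447,.107),'steel':(.618,.176),'copper':(.534,.378),'collar':(.377,.320),'flange':(.627,-.197),'tube':(.507,-.406)}
q0=robot.read_qpos()
for k,p in pts.items():
    for yaw in (-180,-135,-90,-45,0,45,90,135):
        q=robot.ik(np.array([*p,.2]),Rd(yaw)); print(k,yaw,None if q is None else np.round(q,0)) if yaw%90==0 or q is None else 0
d=np.load('pics/scene0.npz')['d'];P=cloud('scene',d)
for n,(x,y,r) in {'copper':(.534,.378,.14),'tube':(.507,-.406,.14),'steel':(.618,.176,.14),'collar':(.377,.32,.14)}.items():
    m=(np.hypot(P[...,0]-x,P[...,1]-y)<r)&(np.hypot(P[...,0]-x,P[...,1]-y)>.035)&(P[...,2]>.03)
    q=P[m]; print(n,len(q), (q.min(0),q.max(0)) if len(q) else '')
E
```

```text
[[-0.945 -0.326 -0.001  0.22 ]
 [-0.326  0.945  0.001 -0.638]
 [ 0.     0.001 -1.     0.226]
 [ 0.     0.     0.     1.   ]] [[-0.001 -0.951 -0.308  0.084]
 [ 1.    -0.001 -0.001 -0.001]
 [ 0.    -0.308  0.951 -0.159]
 [ 0.     0.     0.     1.   ]]
post -180 [-13.  -0. -29.   0. -61. -77.]
post -90 [-13.  -0. -29.   0. -61.  13.]
post 0 [-13.  -0. -29.   0. -61. 103.]
post 90 [ -13.   -0.  -29.    0.  -61. -167.]
yel -180 [  9.   3. -26.   0. -61. -99.]
yel -90 [  9.   3. -26.   0. -61.  -9.]
yel 0 [  9.   3. -26.   0. -61.  81.]
yel 90 [  9.   3. -26.   0. -61. 171.]
blu -180 [  38.    1.  -28.    0.  -61. -128.]
blu -90 [ 38.   1. -28.   0. -61. -38.]
blu 0 [ 38.   1. -28.   0. -61.  52.]
blu 90 [ 38.   1. -28.   0. -61. 142.]
steel -180 [  33.   19.   -6.    0.  -66. -123.]
steel -90 [ 33.  19.  -6.   0. -66. -33.]
steel 0 [ 33.  19.  -6.   0. -66.  57.]
steel 90 [ 33.  19.  -6.   0. -66. 147.]
copper -180 [  52.   20.   -4.    0.  -66. -142.]
copper -90 [ 52.  20.  -4.   0. -66. -52.]
copper 0 [ 52.  20.  -4.   0. -66.  38.]
copper 90 [ 52.  20.  -4.   0. -66. 128.]
collar -180 [  63.    5.  -24.    0.  -62. -153.]
collar -90 [ 63.   5. -24.   0. -62. -63.]
collar 0 [ 63.   5. -24.   0. -62.  27.]
collar 90 [ 63.   5. -24.   0. -62. 117.]
flange -180 [ -0.  20.  -4.   0. -66. -90.]
flange -90 [ -0.  20.  -4.   0. -66.   0.]
flange 0 [ -0.  20.  -4.   0. -66.  90.]
flange 90 None
tube -180 [-22.  19.  -5.   0. -66. -68.]
tube -90 [-22.  19.  -5.   0. -66.  22.]
tube 0 [-22.  19.  -5.   0. -66. 112.]
tube 90 [ -22.   19.   -5.    0.  -66. -158.]
copper 0 
tube 204 (array([ 0.432, -0.545,  0.031]), array([ 0.59 , -0.405,  0.564]))
steel 0 
collar 0
```

```bash
cat >> h.py <<'E'
def pegfit(im,P,c,col,ptip=.08):
    h=cv2.cvtColor(im,cv2.COLOR_RGB2HSV); H,S,V=[h[...,i].astype(int) for i in range(3)]
    near=np.hypot(P[...,0]-c[0],P[...,1]-c[1])<.08
    hm={'red':(H<8)|(H>172),'yel':(H>18)&(H<32),'blu':(H>100)&(H<125)}[col]
    m=near&hm&(S>150)&(V>50)&(abs(P[...,2]-.008)<.004)
    q=P[m]; foot=cv2.minEnclosingCircle(q[:,:2].astype(np.float32))
    out={'foot':np.round([*foot[0],foot[1],q[:,2].mean()],4)}
    g=P[near&(P[...,2]>.02)&(P[...,2]<.1)]
    b=[g[(g[:,2]>z-.006)&(g[:,2]<z+.006)].mean(0) for z in(.03,.04,.05,.06)]
    d=np.polyfit([x[2] for x in b],np.array(b)[:,:2],1)[0]; out['slope']=np.round([*d,np.hypot(*d),np.degrees(np.arctan2(d[1],d[0]))],3)
    t=g[g[:,2]>g[:,2].max()-.006]; out['top']=np.round([*t.mean(0),len(t)],4)
    return out
E
python3 - <<'E'
from h import *
ims=[]
for k,p,c in [('red',(.352,-.275),0),('yel',(.46,-.118),0),('blu',(.447,.107),0)]:
    go([*p,.2],Rd(-135)); im,P=look('w_'+k); ims.append(im)
    print(k,pegfit(im,P,p,k), robot.read_t())
go([.627,-.197,.2],Rd(-135)); im,P=look('w_flange');ims.append(im)
print(topcirc(P,(.627,-.197),.014,.045,.004),robot.read_t())
save('mont1.png',np.vstack([np.hstack(ims[:2]),np.hstack(ims[2:])]),.62)
E
```

```text
red {'foot': array([ 0.3502, -0.2794,  0.0421,  0.0088]), 'slope': array([ 0.069,  0.058,  0.09 , 40.136]), 'top': array([ 3.491e-01, -2.803e-01,  6.970e-02,  9.300e+01])} 1.6417
yel {'foot': array([ 0.4565, -0.1212,  0.0341,  0.0087]), 'slope': array([  0.405,  -0.203,   0.453, -26.609]), 'top': array([ 4.683e-01, -1.281e-01,  8.770e-02,  2.750e+02])} 2.475
blu {'foot': array([0.4405, 0.1063, 0.033 , 0.0088]), 'slope': array([  0.431,  -0.161,   0.46 , -20.523]), 'top': array([4.533e-01, 1.014e-01, 8.770e-02, 2.610e+02])} 3.425
[ 6.277e-01 -1.988e-01  3.010e-02  1.470e-02  2.117e+03] 4.8
```

View pics/mont1.png

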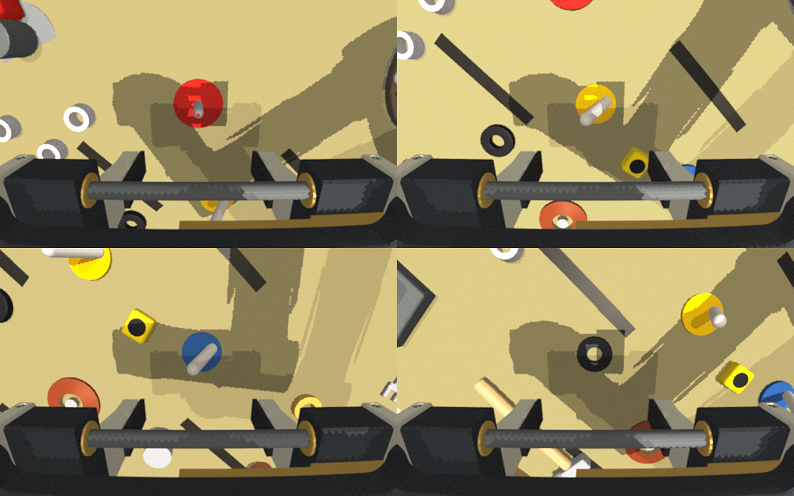

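The montage shows the red foot at (198,103), yellow foot (596,103), blue foot (201,352) and flange (595,354). The fitted radii match the stated sizes: 42, 34, 33 and 30 mm. Next: flange onto the post.

```bash
cat >> h.py <<'E'
POST=(.3502,-.2794)
def F(): return np.round(robot.read_force(),2)
def pick(xy,z,yaw,w,zh=.13):
    R=Rd(yaw)
    robot.move_gripper(min(1,w/.088))
    robot.servo_line(np.array([*xy,z+.04]),R,.25); robot.servo_line(np.array([*xy,z]),R,.08)
    f0=F(); robot.move_gripper(0); robot.dwell(.2); wd=robot.read_grip_width()*.088
    robot.servo_line(np.array([*xy,zh]),R,.2); print('picked width %.4f'%wd,f0,F(),'t',robot.read_t())
def stack(under,grip,yaw,xy=POST,w=None):
    R=Rd(yaw); go([*xy,.14],R); robot.dwell(.2); f0=F()
    for u in (.062,.04,under+.012,under+.001):
        if u<under: continue
        robot.servo_line(np.array([*xy,u+grip]),R,.08); f=F()-f0; print('under %.3f'%u,f)
        if f[2]>8 or np.hypot(*f[:2])>12: print('STOP'); return False
    return True
E
python3 - <<'E'
from h import *
pick((.6277,-.1988),.005,-135,.086)
ok=stack(.008,.005,-135)
im,P=look('w_fl_on')
print(ok,robot.read_t())
E
```

```text
picked width 0.0595 [ 0.19 -0.01  0.71] [-0.37 -0.43 -3.12] t 8.0417
under 0.062 [-0.45  0.24 -0.35]
under 0.040 [-0.25  0.99  0.48]
under 0.020 [0.38 0.45 0.93]
under 0.009 [ 0.63  0.46 -0.02]
True 11.5833
```

View pics/w_fl_on.png

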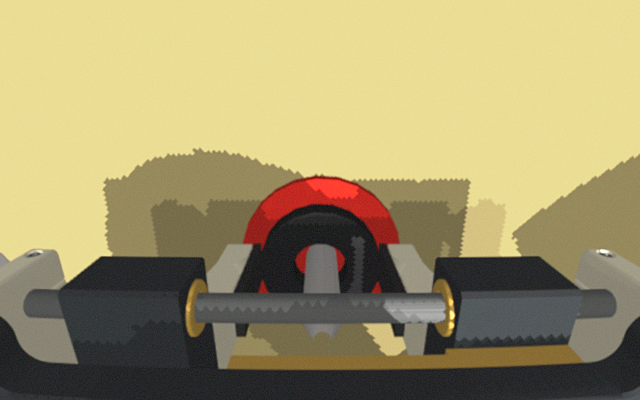

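The flange is threaded on the rod at (320,260), centred and just above the foot. I release it and go to the tube.

```bash
python3 - <<'E'
from h import *
def up(w): 
    robot.move_gripper(w/.088); robot.dwell(.2)
    p=np.array(robot.read_position()); p[2]=.2; robot.servo_line(p,None,.2)
up(.078)
im0,P=look('w_fl_rel'); print('flange on post',topcirc(P,POST,.022,.05,.004))
go([.507,-.406,.2],Rd(-135)); im1,P=look('w_tube')
c=topcirc(P,(.507,-.406),.026,.04,.004); print('tube',c)
if c is not None and abs(c[2]-.022)<.002:
    pick(c[:2],.004,-135,.07)
    ok=stack(.022,.004,-135)
    if ok:
        up(.066); im,P=look('w_tu_rel'); print('tube on post',topcirc(P,POST,.048,.05,.004))
print(robot.read_t())
save('mont2.png',np.hstack([im1,im]),.62)
E
```

```text
flange on post [ 3.508e-01 -2.801e-01  3.000e-02  2.270e-02  2.134e+03]
tube [ 5.079e-01 -4.088e-01  2.200e-02  2.650e-02  1.000e+03]
picked width 0.0438 [-0.07 -1.27  0.37] [-0.23 -0.55 -0.66] t 17.775
under 0.062 [-0.76  0.61 -0.38]
under 0.040 [-0.76  0.95 -1.31]
under 0.034 [ 0.17  0.59 -0.92]
under 0.023 [-0.96  0.67 -0.96]
tube on post [ 3.505e-01 -2.798e-01  2.210e-02  4.860e-02  1.144e+03]
22.7417
```

View pics/mont2.png

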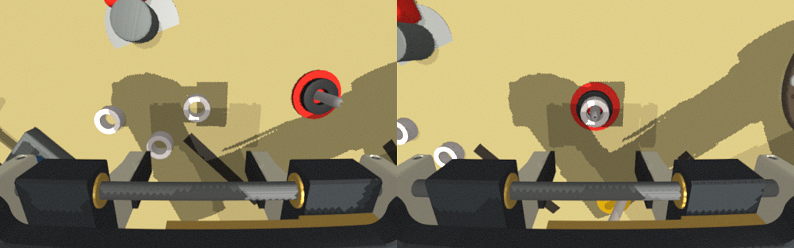

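The tube is centred on the post at (595,112) in the right image. Collar next.

```bash
cat >> h.py <<'E'
def up(w): 
    robot.move_gripper(w/.088); robot.dwell(.2)
    p=np.array(robot.read_position()); p[2]=.2; robot.servo_line(p,None,.2)
E
python3 - <<'E'
from h import *
go([.377,.320,.2],Rd(-135)); im1,P=look('w_collar')
c=topcirc(P,(.377,.320),.014,.04,.004); print('collar',c)
if c is not None and abs(c[2]-.026)<.002:
    pick(c[:2],.004,-135,.08,zh=.2)
    go([*POST,.2],Rd(-135))
    ok=stack(.048,.004,-135)
    if ok:
        up(.074); im,P=look('w_co_rel'); print('collar on post',topcirc(P,POST,.062,.05,.004))
print(robot.read_t())
go([.618,.176,.23],Rd(-21)); im2,P=look('w_steel'); print('steel',topcirc(P,(.618,.176),.055,.045,.004))
# tilt feasibility
def Rt(yaw,tilt):
    a,t=np.radians(yaw),np.radians(tilt); l=np.array([np.cos(a),np.sin(a),0]); z=-(np.sin(t)*l+np.cos(t)*np.array([0,0,1])); y=np.array([l[1],-l[0],0]); return np.c_[np.cross(y,z),y,z]
for n,tip,yaw in(('blu',(.4535,.1014),-20.5),('yel',(.4688,-.1278),-26.6)):
    for tl in(0,12,16,20,24.6): print(n,tl,np.round([*(robot.ik(np.array([*tip,.11]),Rt(yaw,tl)) or [np.nan])]))
save('mont3.png',np.hstack([im,im2]),.62)
E
```

```text
collar [3.765e-01 3.197e-01 2.610e-02 1.470e-02 1.469e+03]
picked width 0.0513 [0.18 0.22 0.52] [ 0.01 -0.7  -1.79] t 28.8083
under 0.062 [-1.1  -0.03  0.39]
under 0.060 [-1.15 -0.98 -0.01]
under 0.049 [ 0.   -0.61 -0.73]
collar on post [ 3.503e-01 -2.800e-01  2.610e-02  6.270e-02  2.022e+03]
34.8917
steel [6.179e-01 1.750e-01 2.490e-02 5.580e-02 1.900e+03]Traceback (most recent call last):
  File "<stdin>", line 16, in <module>
ValueError: The truth value of an array with more than one element is ambiguous. Use a.any() or a.all()
```

```bash
cat >> h.py <<'E'
TIP={'blu':(np.array([.4535,.1014,.08]),-20.5),'yel':(np.array([.4688,-.1278,.08]),-26.6)}
def Rt(yaw,tilt):
    a,t=np.radians(yaw),np.radians(tilt); l=np.array([np.cos(a),np.sin(a),0]); z=-(np.sin(t)*l+np.cos(t)*np.array([0,0,1])); y=np.array([l[1],-l[0],0]); return np.c_[np.cross(y,z),y,z]
def hangpose(n,s,d=.041,g=.020,tilt=18,off=.003):
    """TCP pose; s = distance still to go along the rod"""
    tip,yaw=TIP[n]; R=Rt(yaw,tilt); zc=-R[:,2]; rod=-Rt(yaw,24.6)[:,2]
    return tip-d*zc-off*R[:,0]+g*zc+s*rod, R
def hang(n):
    go(*hangpose(n,.10)); robot.servo_line(hangpose(n,.065)[0],None,.1); robot.dwell(.3); f0=F()
    for s in(.04,.025,.012,0.):
        robot.servo_line(hangpose(n,s)[0],None,.06); f=F()-f0; print(s,f)
        if np.linalg.norm(f)>10: print('STOP'); return False
    return True
E
python3 - <<'E'
from h import *
a,b=[np.load(f'pics/{n}.npz')['im'] for n in('w_co_rel','w_steel')]; save('mont3.png',np.hstack([a,b]),.62)
for n in TIP:
    for s in(.1,0): print(n,s,hangpose(n,s)[0],robot.ik(*hangpose(n,s)))
c=(.6179,.1750)
pick(c,.020,-20.5,.078,zh=.2)
print(hang('blu')); im,P=look('w_st_on'); print(robot.read_t())
save('st_on.png',im,.8)
E
```

```text
blu 0.1 [0.48374098 0.09009336 0.15187848] [ 23.05785972  17.39672644 -11.55379037 -12.75587955 -74.66819532
  51.3010374 ]
blu 0 [0.44474912 0.10467182 0.06095486] [ 25.990265    20.38675759 -20.86327863 -14.6829663  -62.15244042
  51.92486786]
yel 0.1 [ 0.49766826 -0.14225615  0.15187848] [ -0.44159512  20.67649752  -8.62027642  -8.0343525  -77.08573837
  66.76863964]
yel 0 [ 0.46044634 -0.1236168   0.06095486] [  1.36309232  23.03906294 -18.75487726  -9.23729187 -64.51046756
  67.21429147]
picked width 0.0492 [ 0.53 -0.2  -0.42] [-0.23 -0.48 -1.14] t 40.525
0.04 [ 1.2   1.   -0.34]
0.025 [ 0.64  1.16 -0.25]
0.012 [-0.11  0.86  0.22]
0.0 [ 1.2   0.62 -0.18]
True
43.75
```

View pics/mont3.png

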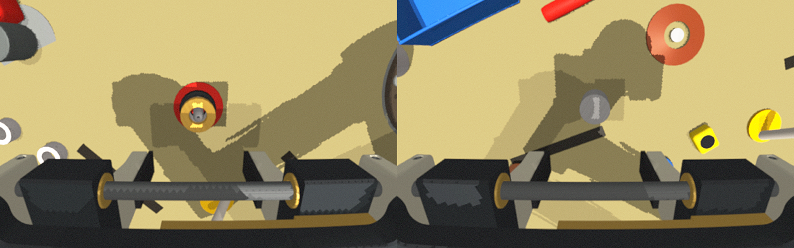

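View pics/st_on.png

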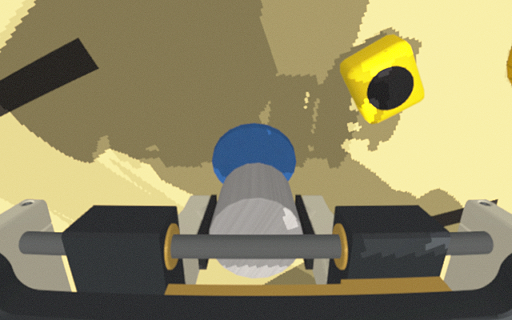

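All three rings are stacked at (198,110). The steel cup is over the blue peg at (255,220), with no contact yet. I push gently until it seats, release, then do the copper cup the same way.

```bash
cat >> h.py <<'E'
def finish(n):
    f0=F()
    for s in(-.001,-.002,-.003,-.004):
        robot.servo_line(hangpose(n,s)[0],None,.03); f=F()-f0; print('seat',s,f)
        if f[2]>2.5: break
    robot.move_gripper(.074/.088); robot.dwell(.4)
    robot.servo_line(np.array(robot.read_position())-.09*robot.read_tcp_rot()[:,2],None,.12)
E
python3 - <<'E'
from h import *
finish('blu')
p=np.array(robot.read_position()); p[2]=.23
go(p,Rd(-21)); a,P=look('w_st_rel'); g=P[(np.hypot(P[...,0]-.45,P[...,1]-.102)<.06)&(P[...,2]>.07)&(P[...,2]<.13)]; print('steel',g.min(0),g.max(0),g.mean(0))
go([.534,.378,.23],Rd(-26.6)); im,P=look('w_cop'); c=topcirc(P,(.534,.378),.055,.045,.004); print(c)
if abs(c[2]-.025)<.002:
    pick(c[:2],.020,-26.6,.078,zh=.22)
    p,R=hangpose('yel',.14); go([*p[:2],.2],R)
    print(hang('yel')); b,P=look('w_cop_on')
print(robot.read_t())
save('mont4.png',np.hstack([a,b]),.62)
E
```

```text
seat -0.001 [-0.17 -0.33 -0.6 ]
seat -0.002 [ 0.86 -1.67  6.68]
steel [0.42909683 0.07624207 0.07001061] [0.47776001 0.12521177 0.09811606] [0.45473603 0.10060623 0.09293346]
[5.335e-01 3.772e-01 2.520e-02 5.590e-02 1.907e+03]
picked width 0.0496 [-0.2   0.07  0.27] [ 0.2   0.22 -1.54] t 51.6333
0.04 [ 0.58 -0.06  1.08]
0.025 [0.46 1.39 0.47]
0.012 [1.54 0.68 1.68]
0.0 [0.31 0.07 0.21]
True
56.4
```

View pics/mont4.png

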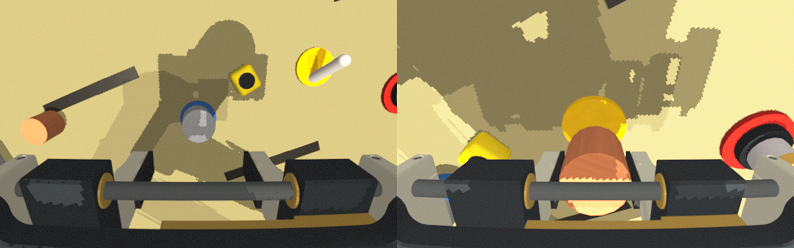

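The steel cup hangs on the blue peg at (198,122) with its top near z 0.094. The copper cup is over the yellow peg at (597,170). I seat and release it, move clear, and check everything.

```bash
python3 - <<'E'
from h import *
np.set_printoptions(precision=4,suppress=True)
finish('yel')
p=np.array(robot.read_position()); p[2]=.25; go(p,Rd(-90)); 
go([.55,-.02,.33],Rd(-90))
im,P=look('w_fin')
for n,c in(('blu',(.455,.101)),('yel',(.468,-.127))):
    g=P[(np.hypot(P[...,0]-c[0],P[...,1]-c[1])<.045)&(P[...,2]>.085)&(P[...,2]<.13)]
    ctr=g.mean(0); U,S,V=np.linalg.svd(g-ctr,full_matrices=False); nrm=V[2]*np.sign(V[2,2])
    print(n,len(g),ctr,'tilt deg',np.degrees(np.arccos(nrm[2])),'tip depth from mouth',.055-(ctr-TIP[n][0])@nrm)
print('collar',topcirc(P,POST,.062,.05,.004),'flap',topcirc(P,(.678,.006),.010,.07,.004),'tape',topcirc(P,(.48,.006),.028,.05,.003))
go([.3,.45,.3],Rd(-90)); s,_=robot.grab_frame('side'); w,_=robot.grab_frame('scene')
save('fin.png',np.vstack([s[80:300,180:520],w[120:300,150:490]]),1.5); print(robot.read_t(),F())
E
```

```text
seat -0.001 [-1.06 -1.25 -0.9 ]
seat -0.002 [-1.07  0.75  5.31]
blu 572 [0.4632 0.0953 0.0917] tilt deg 7.3956506835094 tip depth from mouth 0.04205516210730005
yel 1778 [ 0.4691 -0.1284  0.0935] tilt deg 7.198240489243346 tip depth from mouth 0.04153496404313374
collar None flap [   0.678     0.0048    0.0501    0.0094 3006.    ] tape [  0.48     0.0046   0.0264   0.0287 776.    ]
62.7667 [-0.31 -0.3  -0.77]
```

View pics/fin.png

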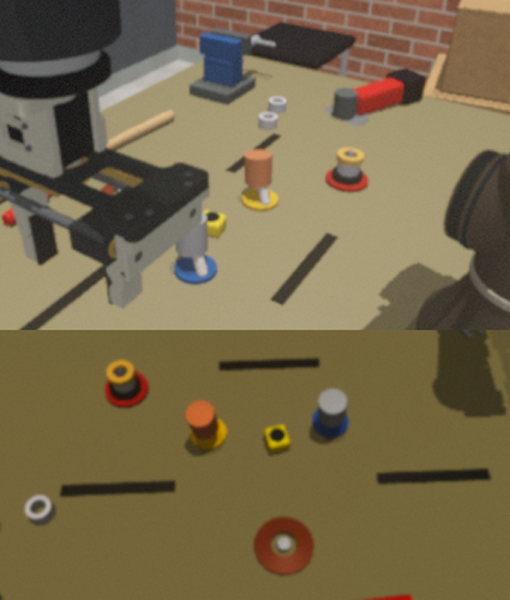

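The stack is at (122,380), copper on yellow at (203,425) and steel on blue at (332,410). The tape and flap disc are unmoved and the gripper is clear.

```bash
python3 -c "
from h import *
robot.job_done(); print(robot.read_t())"
```

```text
the job is handed in; nothing more can be done
the job is handed in; nothing more can be done
```

I racked all five parts, let go of everything and handed the job in at about 63 s. No verdict was reported, so what follows rests on my own checks.

- **Post:** flange, tube and collar are stacked on the red-footed post, each lowered to about 1 mm above its seat before release. Seen from the wrist camera after each release, each was within about 1 mm of the measured post axis. Their top faces were at 22.7, 48.6 and 62.7 mm, against 22, 48 and 62 mm expected.
- **Cups:** the steel cup is on the blue peg and the copper cup on the yellow. I pressed each lightly (about 5–7 N) until it touched, then released it. Both hang about 7° from vertical. The peg tip is about 42 mm from the mouth in each, and seated is 42 mm.
- **Bystanders:** the flap disc and tape measure are within about 2 mm of where they started, which is within measuring error.
- **Tube choice:** I took the nearest of the three, 0.652 m from the base. The others were 0.724 m and 0.799 m away.

One check failed: the last wrist view did not cover the post, so the stack's final confirmation is the scene and side pictures and the earlier close measurement. That last view also showed only part of the steel cup's top, so its tilt and depth are less certain than the copper cup's. The fixed cameras disagreed with the wrist camera by a few mm, and I used the wrist camera's positions.

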